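# Rake a fallen stamp out from under the riser and hang it up

## Robot

A 7-joint arm with a two-finger parallel gripper is mounted at the origin on a cart in front of the work surface, level with it; the furniture and walls round the work are solid. World frame = base frame: x ahead of the robot, y to its left, z up, the work surface at z = 0. Lengths are in m, angles in rad, forces in N, time in s.
With the tool pointing down it reaches from about 0.4 to 0.925 m from the base axis. Payload 5.6 kg.
Tool frame: the origin (TCP) lies on the centre line of the jaws, within the pads' length; the fingertips stand 8 mm ahead of it and the grasp point (between the pads) lies 11 mm behind it (arm.tips_ahead is the distance from the TCP to the fingertips, in m); z points along the fingers, y is the direction in which the jaws open and shut (so a half turn about z gives the same grasp; the last joint's range is limited). The gripper opens to 85 mm and grips with 20 to 120 N. Pads are 22 mm wide; open, the fingers measure 114 mm over their backs; the gripper's body (76 mm by 85 mm) begins 54 mm behind the grasp point. The pads swing forward as they close: fully open they stand 13 mm farther back than shut.
Start: joints at [1.193, 0.468, -0.012, 1.603, 0.006, 1.071, -0.056], TCP at [0.214, -0.614, 0.239] pointing down, gripper open.
Joint ranges: [-2.53, 2.53], [-0.31, 2.02], [-1.57, 1.55], [0.28, 2.44], [-1.29, 4.43], [0.15, 1.84], [-2.92, 2.92]. Speed limits (rad/s): [2.57, 2.57, 3.14, 3.14, 3.14, 3.14, 3.14].

## Interface

Orientations are given as a 3x3 rotation matrix whose columns are the frame's x, y, z axes.
In Python, from workcell import readout, camera, calibration, ticket, arm gives the robot as it stands.
- The arm moves only by the tool arm_command, never from a script. Its argument "motion" is a list of rows, each an object of numbers: "x", "y", "z": the shift along the tool's x, y, z in mm; "turn": the turn about the tool's z in degrees. In form: [{"x": .., "y": .., "z": .., "turn": ..}, ...]. A call has 1 to 12 rows; each row is the pose to reach, as a shift and turn from the pose measured when the call began, along the tool's axes at that moment; what a row does not reach only later rows make up. A row lasts 1/8 s, in which the tool goes at most 62.5 mm and 10.7 degrees, less where a joint would pass 70% of its speed; a pose out of reach is approached as far as the arm can. A call with a gripper value outside its range is refused whole. "fingers" is the opening in per cent of the stroke, from 0 (shut) to 100 (fully open), set as the call begins (left out, the last holds). The fingers move at their own pace and stop on an object; "force" is the grip in N (left out, the last holds). Time passes only in rows, so rows that repeat a pose let the fingers close. It gives the time, the measured TCP pose, the force and the opening at its end, in the units of the state.
- readout.read_state(): the state, without advancing time (a new reading comes with each control period).
- camera(name): name is "side" or "top"; returns (picture, depth): 420x560x3 uint8, red, green, blue; 420x560 float32, m along the optical axis (not along the pixel's ray), 0 where there is no reading.
- calibration(name): a dict with "fx", "fy", "cx", "cy" (pixels), "k1" (the pictures are not rectified: a ray, as slopes to the right and down, at radius r is drawn at 1 + k1 r^2 times it, then the intrinsics apply), "R" (3x3) and "t" (3): a world point X has camera coordinates R X + t. Camera axes: x right, y down, z forward; pixel columns grow to the right and rows downward; lengths in m; the calibration is good to about 2 mm. A picture is of the moment at which its call begins. calibration takes no time and is no camera call.
- ticket.close_job(): hands the job in, once; it reports no verdict.
The state is a dict: "clock": time; "q": joint angles; "qd": joint speeds; "tau": joint torques, N m; "ee_pos": TCP position; "tool_rot": TCP orientation; "ft_force": force on the tool from outside, world axes, zero at the start; "moment": the same for the moment, N m; "finger_gap": finger opening in m.
Only numpy, scipy, OpenCV 4.12 (cv2) and the standard library are available. Lean on these libraries where they do the work, as an engineer would, in place of code of your own. Each camera call takes 0.05 s, during which the arm holds its last target. There are 200 camera calls.

## Task

The hand stamp with the rectangular foot has toppled and slid under the low riser. Hook it out from under there with the flat rake, stand it on its foot on the open table and let go of it, then take it again by its wooden knob and hang it by its neck in the empty notch of the stamp rack. Leave the rake lying flat on the table, clear of the riser, and do not disturb the round stamp hanging in the rack.

Things in the scene. Friction and masses are not known exactly. Their poses are not given: they have to be found in the camera images.
- stamp: Hand stamp, 104 mm tall, 0.2 kg. Origin: centre of its underside; z runs from foot to knob. Foot 60 (x) by 50 (y) by 18 mm; steel neck 14 mm in diameter from 18 to 62 mm; dark wooden knob 30 mm in diameter (25 at its ends) from 62 to 104 mm. Starts under the riser lying on a 60 mm side of the foot and the knob (z axis 7 degrees below level), knob towards the opening within 35 degrees.
- stamp_neck (a point): Point on the stamp's axis at the top of its neck, 62 mm above the underside: the knob's flat lower face, which rests on the rack's rail when it hangs. The stamp's centre of mass is about 16 mm above the underside: with an edge of the foot on the table it tips upright by itself once its axis is steeper than about 40 degrees above level.
- riser: Low grey bench riser, fixed. Origin: centre of its footprint on the table. 380 (x) by 240 mm (y), open only on its long -y side (front edge at y = -120 mm); inner faces of the ends at x = +-173, of the back at y = +103 mm. Clear height beneath 72 mm, top at 88 mm; goods up to 62 mm tall on its rear part (y > -25 mm). The stamp's foot starts between x = 5 and 65, y = 10 and 50 mm of this frame.
- rake: Flat steel hook rake lying on the table, 0.16 kg. Origin: at table level under the middle of its grip; x runs along its flat strip (20 mm wide, 4 mm thick, from x = -30 to 280 mm). Grip: upright black block centred on the origin, 56 long (x), 14 thick (y), its top at 56 mm.
- rake_hook (a point): Middle of the rake's hook, at rake x = 274, y = -30 mm, 9 mm up. The hook is an upright cross bar at the strip's far end (x = 274 to 280 mm), 18 mm tall, reaching to the -y side only (y = 10 to -68 mm): a part is caught in the corner between strip and bar.
- rack: Steel stamp rack, fixed. Origin: on the table, midway between its two notches; its front is -x. Rail 200 mm along y, 6 mm thick, its top 84 mm up, from x = -24 to 66 mm on two uprights at x = 52 to 64 mm; base plate 8 mm thick. Notches 20 mm wide at y = +42 and -42 mm, open to the front, ending at x = 10 mm. Beside them a lip stands 4 mm above the rail's front edge (x = -24 to -20 mm).
- rack_notch (a point): Centre of the empty notch (rack y = -42 mm) at the level of the rail's top, 84 mm up: stamp_neck must come to rest here. It is entered along the rack's +x with the knob above the lip, then lowered.
- round_stamp: Another hand stamp with the same neck and knob but a round foot 52 mm in diameter, hanging loose in the other notch. Origin: centre of its underside. Leave it hanging.

How it is judged:
By the outcome, as a careful person would: the job done as asked, in the order asked, and still so for the second after the job is handed in, with the robot touching nothing.
It also fails if it takes over 64 s, if anything falls off the work surface, if the arm or the gripper's body presses on something with over 40 N, if the wrist force passes 120 N, or if a joint passes its speed limit or range.

## Working session

There is one attempt and no reset: what is moved stays moved. The work goes in short steps, Python scripts to look and compute and a tool call to move; the robot and the scene stay as the last step left them, time stands still between calls to the robot, and variables do not carry over. Pictures are saved under pics/ and viewed, about 8 in all and at most 12, crops included, and the job is handed in when it is done.

Besides the shell and the picture viewer there is one more tool, called after "Request:" as a command line: name --argument value ..., lists and objects as JSON in quotes. arm_command: Moves the arm, as the interface text tells. Its arguments: {"type":"object","properties":{"motion":{"type":"array"},"fingers":{"type":"number"},"force":{"type":"number"}},"required":["motion"]}

```bash
ls; mkdir -p pics
cat > h.py <<'E'
import numpy as np, cv2
from workcell import readout, camera, calibration, ticket, arm
def shot(n,f):
    p,d=camera(n); cv2.imwrite(f'pics/{f}.png',p[:,:,::-1]); np.savez(f'pics/{f}.npz',p=p,d=d); return p,d
def ray(n,uv):
    c=calibration(n); uv=np.atleast_2d(np.array(uv,float))
    K=np.array([[c['fx'],0,c['cx']],[0,c['fy'],c['cy']],[0,0,1.]])
    m=cv2.undistortPoints(uv[:,None],K,np.array([c['k1'],0,0,0.]))[:,0]
    R=np.array(c['R']);t=np.array(c['t'])
    return -R.T@t, np.c_[m,np.ones(len(m))]@R   # world dirs with unit depth
def onz(n,uv,z):
    o,D=ray(n,uv); return o+D*((z-o[2])/D[:,2])[:,None]
def cloud(n,d):
    v,u=np.mgrid[:d.shape[0],:d.shape[1]]
    o,D=ray(n,np.c_[u.ravel(),v.ravel()]); return (o+D*d.reshape(-1,1)).reshape(*d.shape,3)
E
python3 - <<'E'
from h import *
for n in('side','top'):
    shot(n,n+'0'); c=calibration(n); print(n,c)
s=readout.read_state(); print(s['ee_pos'],np.round(s['tool_rot'],3),s['finger_gap'],s['clock'],s['ft_force'])
E
```

```text
pics
side {'fx': 461.16075852301, 'fy': 461.16075852301, 'cx': 273.2241045682741, 'cy': 205.19541313435525, 'k1': -0.16013047525161533, 'R': array([[-0.97335196, -0.22859662, -0.01815339],
       [-0.09904459,  0.49048202, -0.86580457],
       [ 0.20682391, -0.84093458, -0.5000529 ]]), 't': array([0.5265923 , 0.12139084, 1.14953717])}
top {'fx': 522.8316492555408, 'fy': 522.8316492555408, 'cx': 282.0586157486949, 'cy': 206.15251571255774, 'k1': -0.1254612202771295, 'R': array([[-0.00670209, -0.9999673 ,  0.00452536],
       [-0.983834  ,  0.00578394, -0.17898941],
       [ 0.17895738, -0.00565181, -0.98384059]]), 't': array([0.03268274, 0.52352856, 1.63162073])}
[ 0.21334701 -0.61344874  0.23841025] [[ 0.944  0.329 -0.001]
 [ 0.329 -0.944  0.002]
 [-0.    -0.002 -1.   ]] 0.08556024369493524 0.1 [ 0.0621944  -0.20618733 -0.07379533]
```

View pics/top0.png

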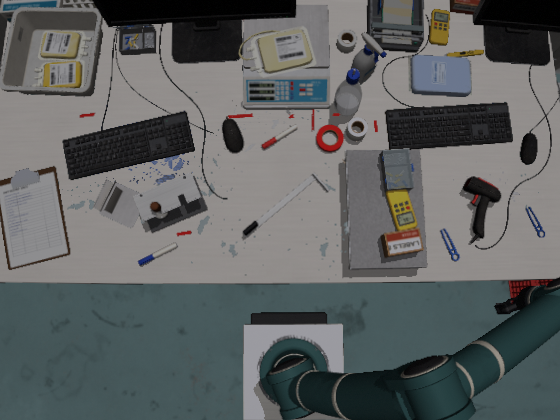

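View pics/side0.png

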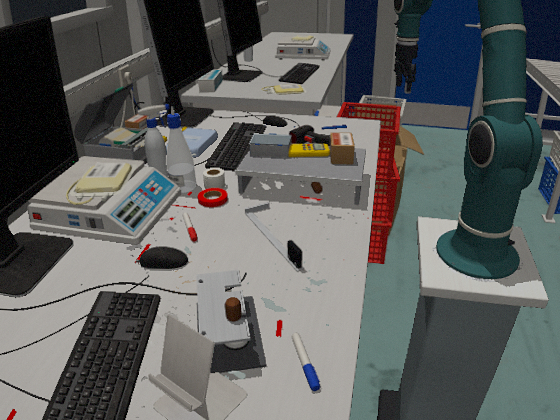

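The top view shows the rack at about (175,205), the rake with its grip at (250,228) and hook at (320,183), and the riser at (385,210) opening to the left. In the side view the stamp's knob is at (316,187) under the riser.

Run:
```python
from h import *
t=cv2.imread('pics/top0.png');s=cv2.imread('pics/side0.png')
a=cv2.resize(t[140:280,100:440],(800,329),interpolation=2)
b=cv2.resize(s[155:220,230:370],(560,260),interpolation=2)
c=cv2.resize(s[255:370,185:275],(203,260),interpolation=2)
im=np.zeros((595,800,3),np.uint8);im[:329]=a;im[332:592,:560]=b;im[332:592,570:773]=c
cv2.imwrite('pics/crop0.png',im)
D=np.load('pics/top0.npz')['d'];P=cloud('top',D)
for uv in[(350,160),(350,260),(360,200),(250,228),(285,205),(155,210),(185,200),(280,130),(220,260),(300,250)]:
    print(uv,P[uv[1],uv[0]].round(4))
D=np.load('pics/side0.npz')['d'];P=cloud('side',D)
for uv in[(316,187),(318,185),(233,308),(290,250),(250,230),(330,340),(300,165)]:
    print(uv,P[uv[1],uv[0]].round(4))
```

```text
(350, 160) [ 0.6658 -0.1889  0.0848]
(350, 260) [ 0.3455 -0.1777  0.0971]
(360, 200) [ 0.5337 -0.2153  0.0922]
(250, 228) [0.4513 0.1312 0.0629]
(285, 205) [0.5356 0.0194 0.0027]
(155, 210) [0.5    0.4209 0.1239]
(185, 200) [0.5534 0.3498 0.0083]
(280, 130) [ 0.7965  0.0343 -0.0024]
(220, 260) [ 0.3559  0.2324 -0.0034]
(300, 250) [ 0.3862 -0.0281  0.0066]
(316, 187) [ 0.4579 -0.2262  0.0246]
(318, 185) [ 0.4526 -0.2313  0.0295]
(233, 308) [0.5094 0.4424 0.1185]
(290, 250) [0.4672 0.1337 0.0372]
(250, 230) [ 0.605   0.0079 -0.0035]
(330, 340) [ 0.3373  0.37   -0.0007]
(300, 165) [ 0.5115 -0.2412  0.0877]
```

View pics/crop0.png

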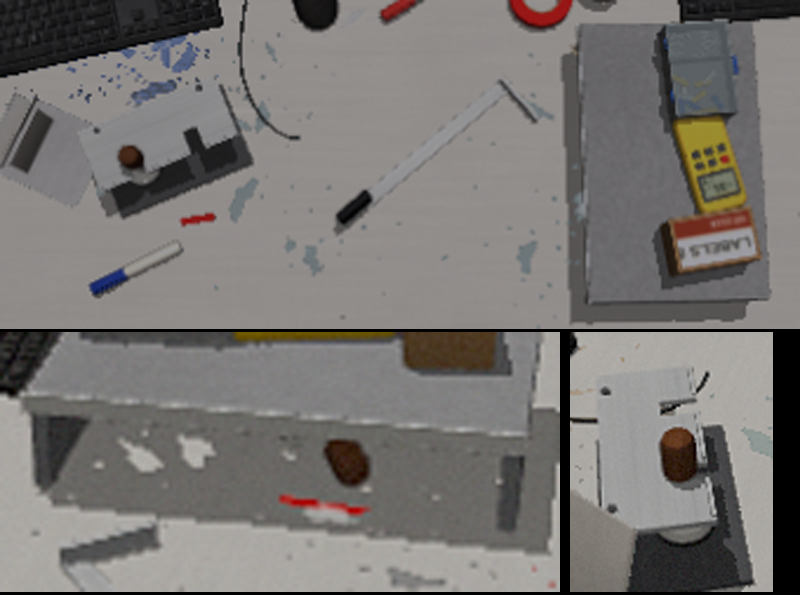

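The crop shows the bar leaving the strip's end (502,83) to the lower right (537,120). The empty notch is at (192,140), opening to the lower right. The knob under the riser is at side pixel (317,187). Next I measure poses from the depth clouds and masks.

Run:
```python
from h import *
z=np.load('pics/top0.npz');P=cloud('top',z['d']);p=z['p'].astype(int)
z2=np.load('pics/side0.npz');Q=cloud('side',z2['d']);q=z2['p'].astype(int)
def rect(m,zz,nm,n='top'):
    m=cv2.morphologyEx(m.astype(np.uint8),cv2.MORPH_OPEN,np.ones((2,2)))
    cs=cv2.findContours(m,0,2)[0]; c=max(cs,key=cv2.contourArea)
    xy=onz(n,c.reshape(-1,2),zz)[:,:2].astype(np.float32)*1000
    r=cv2.minAreaRect(xy); print(nm,cv2.contourArea(c),np.round(r[0],1),np.round(r[1],1),round(r[2],2),cv2.boxPoints(r).round().tolist())
    return m
V,U=np.mgrid[:420,:560]
def roi(a,b,c,d): return (U>a)&(U<b)&(V>c)&(V<d)
rect((P[...,2]>.07)&(P[...,2]<.2)&roi(330,440,140,280),.088,'riser')
rect((P[...,2]>.06)&(P[...,2]<.1)&roi(130,212,170,235),.084,'rail')
rect((P[...,2]>.06)&(P[...,2]<.16)&roi(138,212,170,235),.084,'rail+')
rect((p.max(2)<60)&roi(240,262,215,240),.056,'grip')
# knob round stamp
k=(p[...,0]-p[...,2]>25)&roi(140,170,195,220); rect(k,.126,'knob')
# bright strip
g=p.min(2); print('strip rows'); 
for v in range(174,222,4): print(v,g[v,240:335].tolist() if v in(178,198) else '', )
# under the riser
m=(Q[...,2]>.008)&(Q[...,2]<.066)&(Q[...,1]<-.2)&(Q[...,1]>-.42)&roi(230,375,155,225)
b=(q[...,0]-q[...,2]>20)&m&(q[...,0]<140)
print('knob px',b.sum(),np.c_[U[b],V[b]].mean(0),Q[b].mean(0),Q[b].min(0),Q[b].max(0))
# raised things near knob: list map of (x,y,z) along columns
for u in range(300,336,4):
    print(u,[(v,*(Q[v,u]*1000).round().astype(int).tolist()) for v in range(166,202,4)])
```

```text
riser 8901.5 [ 509.1 -297.6] [383.3 244.9] 0.47 [[316.0, -177.0], [318.0, -422.0], [702.0, -418.0], [700.0, -174.0]]
rail 1496.0 [545.9 391.4] [ 92.3 200.5] 23.03 [[464.0, 466.0], [543.0, 281.0], [628.0, 317.0], [549.0, 502.0]]
rail+ 1532.5 [545.9 391.4] [ 92.3 200.5] 23.03 [[464.0, 466.0], [543.0, 281.0], [628.0, 317.0], [549.0, 502.0]]
grip 82.5 [448.5 127.8] [19.1 53.7] 40.77 [[424.0, 142.0], [459.0, 101.0], [473.0, 114.0], [438.0, 154.0]]
knob 38.0 [510.6 420.8] [20.3 23.8] 45.95 [[495.0, 422.0], [512.0, 405.0], [526.0, 420.0], [509.0, 436.0]]
strip rows
174 
178 [141, 141, 141, 141, 140, 139, 140, 140, 140, 140, 140, 140, 139, 140, 140, 140, 140, 140, 140, 140, 140, 141, 140, 141, 141, 141, 141, 141, 141, 141, 140, 141, 141, 141, 140, 140, 139, 140, 139, 139, 139, 139, 139, 139, 139, 139, 139, 139, 140, 138, 139, 139, 139, 139, 139, 138, 139, 139, 139, 139, 139, 139, 139, 139, 139, 137, 139, 140, 140, 145, 144, 143, 141, 126, 106, 86, 79, 121, 142, 142, 140, 141, 141, 141, 141, 141, 140, 141, 141, 141, 141, 141, 140, 140, 140]
182 
186 
190 
194 
198 [140, 140, 140, 140, 139, 14
[... 1740 characters left out ...]
170, 72), (186, 447, -239, 23), (190, 445, -221, 18), (194, 446, -235, -4), (198, 442, -205, -1)]
324 [(166, 439, -252, 86), (170, 434, -216, 90), (174, 431, -197, 86), (178, 428, -173, 85), (182, 428, -174, 71), (186, 441, -289, -3), (190, 436, -258, 0), (194, 433, -236, -3), (198, 429, -206, 0)]
328 [(166, 426, -252, 87), (170, 423, -224, 87), (174, 419, -195, 88), (178, 416, -175, 85), (182, 415, -169, 75), (186, 427, -287, 0), (190, 424, -262, -1), (194, 421, -238, -2), (198, 417, -208, 0)]
332 [(166, 414, -252, 88), (170, 411, -229, 86), (174, 408, -200, 87), (178, 405, -175, 86), (182, 404, -173, 74), (186, 415, -293, -2), (190, 412, -262, 0), (194, 409, -240, -2), (198, 405, -211, 0)]
```

```bash
cat >> h.py <<'E'
def go(*wps):
    """world waypoints (x,y,z mm, heading deg of tool y, or None) -> tool-frame shift"""
    s=readout.read_state();R=np.array(s['tool_rot']);p=np.array(s['ee_pos'])*1000
    h=np.degrees(np.arctan2(R[1,1],R[0,1]))
    print('now',p.round(1),'head',h.round(1),'gap',round(s['finger_gap']*1000,1),'F',np.round(s['ft_force'],1),'t',s['clock'])
    for w in wps:
        d=R.T@(np.array(w[:3])-p); t=0 if w[3] is None else -(((w[3]-h)+180)%360-180)
        print(w,'->',d.round(0),'turn',round(t,1))
E
python3 - <<'E'
from h import *
z=np.load('pics/top0.npz');p=z['p'].astype(int);g=p.min(2)
V,U=np.mgrid[:420,:560]
pts=[]
for v in range(180,216,2):
    uc=318-(v-178)*(318-255)/(222-178.)
    us=[u for u in range(int(uc)-14,int(uc)+14) if g[v,u]>=144]
    if us: pts.append((np.mean(us),v))
S=onz('top',pts,.004)*1000
print(S[:, :2].round(0).tolist())
vx,vy,x0,y0=cv2.fitLine(S[:,:2].astype(np.float32),cv2.DIST_HUBER,0,.01,.01).ravel()
print('strip angle',np.degrees(np.arctan2(vy,vx)),'pt',x0,y0)
bar=(g<115)&(U>305)&(U<332)&(V>168)&(V<196)
B=onz('top',np.c_[U[bar],V[bar]],.015)*1000; 
print('bar',cv2.minAreaRect(B[:,:2].astype(np.float32)),cv2.boxPoints(cv2.minAreaRect(B[:,:2].astype(np.float32))).tolist())
b=(p.max(2)<60)&(U>238)&(U<262)&(V>213)&(V<242)
b2=onz('top',np.c_[U[b],V[b]],.05)*1000; d=np.array([vx,vy]); print('grip along/across',[(f((b2[:,:2]-[x0,y0])@d).round(1),f((b2[:,:2]-[x0,y0])@[-vy,vx]).round(1)) for f in(np.min,np.max,np.mean)],d)
z=np.load('pics/side0.npz');q=z['p'].astype(int)
b=(q[...,0]-q[...,2]>20)&(q[...,0]<140)&(U>300)&(U<335)&(V>176)&(V<200)
for v in range(176,200):
    us=U[v][b[v]]
    if len(us):
        e=onz('side',[(us.min()-.5,v),(us.max()+.5,v)],.016)*1000
        print(v,us.min(),us.max(),e[:,:2].round(0).tolist(),e.mean(0)[:2].round(1))
E
```

```text
[[620.0, -54.0], [613.0, -50.0], [606.0, -42.0], [599.0, -36.0], [592.0, -29.0], [586.0, -21.0], [579.0, -11.0], [572.0, -6.0], [566.0, 3.0], [559.0, 13.0], [552.0, 19.0], [546.0, 29.0], [539.0, 38.0], [532.0, 43.0], [526.0, 54.0], [519.0, 59.0], [512.0, 67.0], [506.0, 77.0]]
strip angle -49.685497 pt 562.40485 8.281103
bar ((612.6604614257812, -102.01851654052734), (77.99748229980469, 27.726964950561523), 40.208740234375) [[573.9273071289062, -116.60758972167969], [591.8270874023438, -137.78260803222656], [651.3936157226562, -87.429443359375], [633.4938354492188, -66.25442504882812]]
grip along/across [(np.float64(-191.8), np.float64(-13.7)), (np.float64(-138.0), np.float64(5.6)), (np.float64(-165.1), np.float64(-3.8))] [ 0.6469828 -0.7625046]
182 312 317 [[479.0, -273.0], [461.0, -277.0]] [ 470.  -275.4]
183 312 319 [[478.0, -267.0], [453.0, -272.0]] [ 465.8 -269.1]
184 311 319 [[480.0, -259.0], [452.0, -265.0]] [ 466.3 -262. ]
185 312 320 [[476.0, -253.0], [448.0, -259.0]] [ 462.2 -255.8]
186 312 321 [[475.0, -246.0], [444.0, -252.0]] [ 459.6 -249.4]
187 313 321 [[471.0, -240.0], [443.0, -246.0]] [ 457.1 -243. ]
188 313 321 [[470.0, -234.0], [442.0, -239.0]] [ 456.1 -236.4]
189 313 321 [[469.0, -227.0], [441.0, -233.0]] [ 455.1 -229.8]
190 314 321 [[465.0, -221.0], [440.0, -226.0]] [ 452.6 -223.6]
191 315 320 [[461.0, -215.0], [443.0, -219.0]] [ 451.7 -217.2]
192 316 319 [[457.0, -210.0], [445.0, -212.0]] [ 450.7 -210.7]
195 301 302 [[498.0, -182.0], [492.0, -183.0]] [ 495.4 -182.2]
196 304 309 [[488.0, -177.0], [471.0, -181.0]] [ 479.5 -179. ]
197 310 316 [[470.0, -175.0], [449.0, -179.0]] [ 459.3 -176.7]
198 302 321 [[492.0, -164.0], [433.0, -176.0]] [ 462.8 -169.8]
199 322 322 [[433.0, -170.0], [430.0, -170.0]] [ 431.1 -169.9]
```

Run:
```python
from h import *
go((330,-400,238,-25),(430,-150,238,0),(453,132,238,40.3),(453,132,30,40.3))
```

```text
now [ 213.3 -613.4  238.4] head -70.8 gap 85.6 F [ 0.1 -0.2 -0.1] t 0.1
(330, -400, 238, -25) -> [ 180. -163.    1.] turn -45.8
(430, -150, 238, 0) -> [ 357. -367.    1.] turn -70.8
(453, 132, 238, 40.3) -> [ 471. -625.    1.] turn -111.1
(453, 132, 30, 40.3) -> [ 471. -625.  209.] turn -111.1
```

Request:
arm_command --motion '[{"x":45,"y":-41,"z":0,"turn":-10},{"x":90,"y":-82,"z":0,"turn":-20},{"x":135,"y":-122,"z":0,"turn":-30},{"x":180,"y":-163,"z":0,"turn":-40},{"x":224,"y":-214,"z":0,"turn":-50},{"x":268,"y":-265,"z":0,"turn":-60},{"x":312,"y":-316,"z":0,"turn":-70},{"x":357,"y":-367,"z":0,"turn":-80},{"x":380,"y":-425,"z":0,"turn":-90},{"x":403,"y":-483,"z":0,"turn":-100},{"x":430,"y":-540,"z":0,"turn":-111},{"x":452,"y":-585,"z":0,"turn":-111}]' --fingers 100

```text
clock: 1.6
ee_pos: [0.4471, 0.0821, 0.2394]
tool_rot: [[-0.646, 0.763, -0.0], [0.763, 0.646, 0.001], [0.001, 0.001, -1.0]]
ft_force: [1.1, 0.8, 0.4]
finger_gap: 0.085
```

Run:
```python
from h import *
go((453,132,130,40.3),(453,132,30,40.3))
```

```text
now [447.1  82.1 239.4] head 40.2 gap 85.0 F [1.1 0.8 0.4] t 1.6
(453, 132, 130, 40.3) -> [ 34.  37. 109.] turn -0.1
(453, 132, 30, 40.3) -> [ 34.  37. 209.] turn -0.1
```

Request:
arm_command --motion '[{"x":20,"y":20,"z":20},{"x":34,"y":37,"z":60},{"x":34,"y":37,"z":110},{"x":34,"y":37,"z":150},{"x":34,"y":37,"z":185},{"x":34,"y":37,"z":209},{"x":34,"y":37,"z":209},{"x":34,"y":37,"z":209}]'

```text
schema error: expected keys x, y, z, turn
```

Request:
arm_command --motion '[{"z":0},{"z":0},{"z":0},{"z":0},{"z":0},{"z":0}]' --fingers 0 --force 80

```text
schema error: expected keys x, y, z, turn
```

Run:
```python
from h import *
go((590,20,32,0),(590,20,32,0),(590,-75,32,0))
shot('side','s1')
p,d=shot('top','t1')
a=cv2.imread('pics/t1.png')[150:270,200:360];b=cv2.imread('pics/s1.png')[180:290,200:346]
cv2.imwrite('pics/c1.png',np.vstack([cv2.resize(a,(560,420)),cv2.resize(b,(560,422))])[:842:1] if 0 else np.hstack([cv2.resize(a,(400,300)),cv2.resize(b,(400,300))]))
```

```text
now [447.1  82.1 239.4] head 40.2 gap 85.0 F [1.1 0.8 0.4] t 1.6
(590, 20, 32, 0) -> [-140.   69.  207.] turn 40.2
(590, 20, 32, 0) -> [-140.   69.  207.] turn 40.2
(590, -75, 32, 0) -> [-212.    8.  207.] turn 40.2
```

View pics/c1.png

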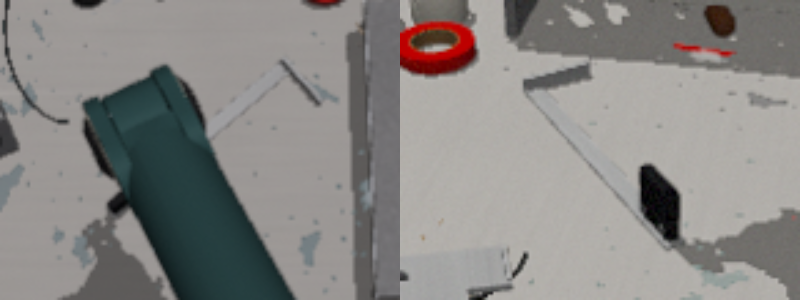

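All four keys are required in each row, so neither move ran. The picture shows the gripper still above the rake, with the rake untouched.

Request:
arm_command --motion '[{"x":20,"y":20,"z":20,"turn":0},{"x":34,"y":37,"z":60,"turn":0},{"x":34,"y":37,"z":110,"turn":0},{"x":34,"y":37,"z":150,"turn":0},{"x":34,"y":37,"z":185,"turn":0},{"x":34,"y":37,"z":209,"turn":0},{"x":34,"y":37,"z":209,"turn":0},{"x":34,"y":37,"z":209,"turn":0}]'

```text
clock: 2.7
ee_pos: [0.4533, 0.1387, 0.0318]
tool_rot: [[-0.654, 0.757, 0.001], [0.757, 0.654, 0.005], [0.003, 0.005, -1.0]]
ft_force: [-0.1, 0.2, -0.6]
finger_gap: 0.0857
```

Request:
arm_command --motion '[{"x":0,"y":0,"z":0,"turn":0},{"x":0,"y":0,"z":0,"turn":0},{"x":0,"y":0,"z":0,"turn":0},{"x":0,"y":0,"z":0,"turn":0},{"x":0,"y":0,"z":0,"turn":0},{"x":0,"y":0,"z":0,"turn":0}]' --fingers 0 --force 80

```text
clock: 3.45
ee_pos: [0.4535, 0.1387, 0.0322]
tool_rot: [[-0.654, 0.757, 0.002], [0.757, 0.654, 0.005], [0.003, 0.005, -1.0]]
ft_force: [-0.4, -0.2, 5.3]
finger_gap: 0.0126
```

Run:
```python
from h import *
go((590,30,32,0),(590,-75,32,0))
```

```text
now [453.5 138.7  32.2] head 40.8 gap 12.6 F [-0.4 -0.2  5.3] t 3.45
(590, 30, 32, 0) -> [-172.   32.   -0.] turn 40.8
(590, -75, 32, 0) -> [-251.  -36.   -1.] turn 40.8
```

Request:
arm_command --motion '[{"x":0,"y":0,"z":-4,"turn":0},{"x":-23,"y":25,"z":-4,"turn":10},{"x":-46,"y":50,"z":-4,"turn":20},{"x":-69,"y":75,"z":-4,"turn":30},{"x":-92,"y":101,"z":-4,"turn":40.5},{"x":-92,"y":101,"z":-4,"turn":40.5}]'

```text
clock: 4.2
ee_pos: [0.5923, 0.1349, 0.0363]
tool_rot: [[-0.004, 1.0, 0.004], [1.0, 0.004, 0.005], [0.005, 0.004, -1.0]]
ft_force: [0.3, 0.2, -1.4]
finger_gap: 0.013
```

Run:
```python
from h import *
go((595,-78,34,0),(525,-78,32,0),(525,180,32,0))
z={n:shot(n,n+'2') for n in('side','top')}
a=cv2.imread('pics/top2.png')[120:280,200:410];b=cv2.imread('pics/side2.png')[150:290,200:386]
cv2.imwrite('pics/c2.png',np.hstack([cv2.resize(a,(400,304)),cv2.resize(b,(400,304))]))
```

```text
now [592.3 134.9  36.3] head 0.2 gap 13.0 F [ 0.3  0.2 -1.4] t 4.2
(595, -78, 34, 0) -> [-213.    2.    1.] turn 0.2
(525, -78, 32, 0) -> [-213.  -68.    3.] turn 0.2
(525, 180, 32, 0) -> [ 45. -67.   4.] turn 0.2
```

View pics/c2.png

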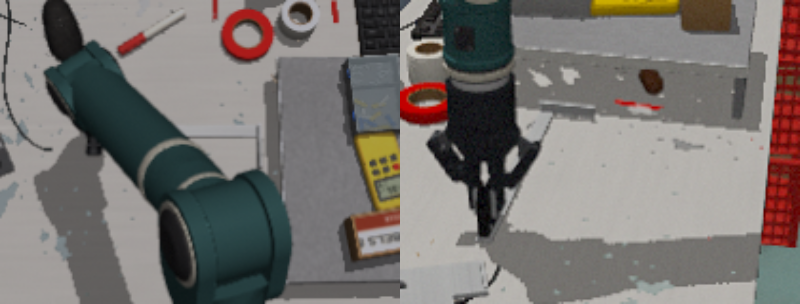

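The rake is held straight along -Y with the hook just in front of the riser (crop (258,145)). I insert it now.

Request:
arm_command --motion '[{"x":-35,"y":2,"z":0,"turn":0},{"x":-75,"y":2,"z":0,"turn":0},{"x":-115,"y":2,"z":0,"turn":0},{"x":-155,"y":2,"z":0,"turn":0},{"x":-190,"y":2,"z":0,"turn":0},{"x":-213,"y":2,"z":0,"turn":0},{"x":-213,"y":2,"z":0,"turn":0}]'

```text
clock: 5.18
ee_pos: [0.591, -0.08, 0.0344]
tool_rot: [[-0.004, 1.0, -0.002], [1.0, 0.004, 0.004], [0.004, -0.002, -1.0]]
ft_force: [0.2, 0.2, -1.7]
finger_gap: 0.0129
```

Run:
```python
from h import *
go((525,-78,33,0))
z={n:shot(n,n+'3') for n in('side','top')}
b=cv2.imread('pics/side3.png')[150:250,220:380]
cv2.imwrite('pics/c3.png',cv2.resize(b,(800,500)))
```

```text
now [591.  -80.   34.4] head 0.2 gap 12.9 F [ 0.2  0.2 -1.7] t 5.175
(525, -78, 33, 0) -> [  2. -66.   2.] turn 0.2
```

View pics/c3.png

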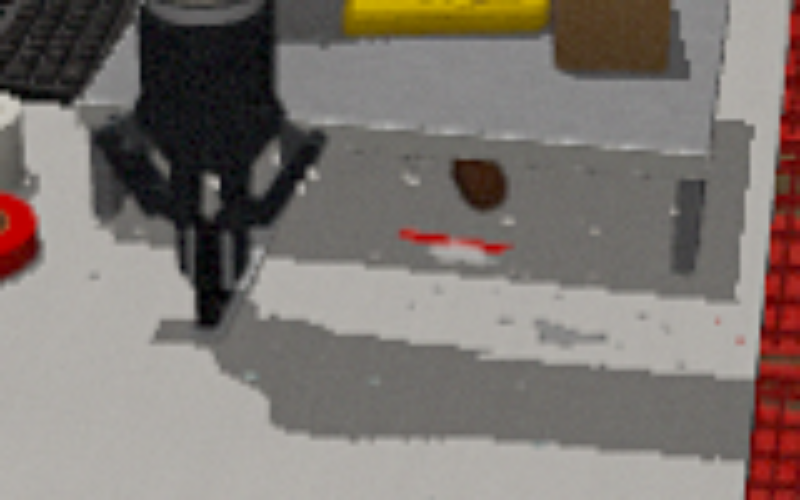

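The knob at crop (480,183) hasn't moved, and the hook is in past the foot. Next is the sideways sweep behind the foot.

Request:
arm_command --motion '[{"x":0,"y":-12,"z":0,"turn":0},{"x":0,"y":-24,"z":0,"turn":0},{"x":0,"y":-36,"z":0,"turn":0},{"x":0,"y":-48,"z":1,"turn":0},{"x":0,"y":-58,"z":2,"turn":0},{"x":0,"y":-66,"z":2,"turn":0},{"x":0,"y":-66,"z":2,"turn":0}]'

```text
clock: 6.15
ee_pos: [0.5255, -0.077, 0.033]
tool_rot: [[-0.009, 1.0, -0.0], [1.0, 0.009, 0.006], [0.006, -0.0, -1.0]]
ft_force: [0.7, 0.7, -1.0]
finger_gap: 0.0131
```

Request:
arm_command --motion '[{"x":10,"y":0,"z":0,"turn":0},{"x":20,"y":0,"z":0,"turn":0},{"x":30,"y":0,"z":0,"turn":0},{"x":40,"y":0,"z":0,"turn":0},{"x":50,"y":0,"z":0,"turn":0},{"x":60,"y":0,"z":0,"turn":0},{"x":60,"y":0,"z":0,"turn":0}]'

```text
clock: 7.02
ee_pos: [0.5251, -0.0154, 0.0334]
tool_rot: [[-0.01, 1.0, -0.0], [1.0, 0.01, 0.007], [0.007, -0.0, -1.0]]
ft_force: [-0.3, 1.1, -1.2]
finger_gap: 0.0131
```

Run:
```python
from h import *
go((525,180,33,0))
z={n:shot(n,n+'4') for n in('side','top')}
b=cv2.imread('pics/side4.png')[150:250,220:380]
cv2.imwrite('pics/c4.png',cv2.resize(b,(800,500)))
```

```text
now [525.1 -15.4  33.4] head 0.6 gap 13.1 F [-0.3  1.1 -1.2] t 7.025
(525, 180, 33, 0) -> [195.   2.   2.] turn 0.6
```

View pics/c4.png

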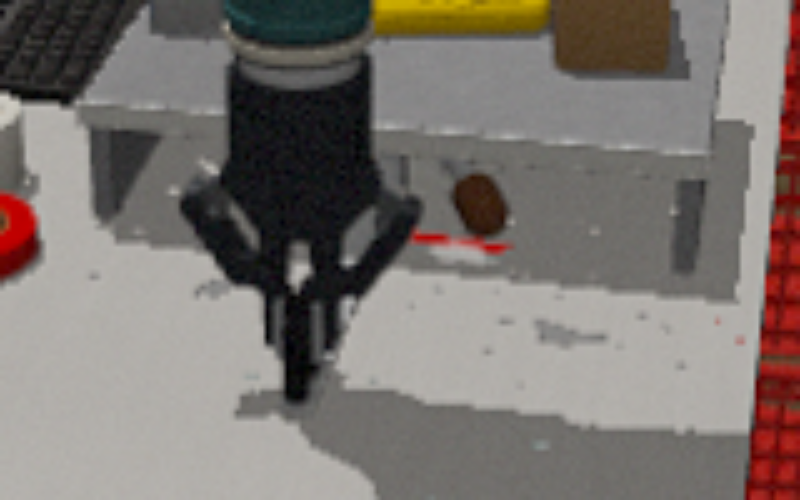

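The knob has come forward to crop (480,205) and is following the hook, so I keep pulling.

Request:
arm_command --motion '[{"x":14,"y":0,"z":0,"turn":0},{"x":28,"y":0,"z":0,"turn":0},{"x":42,"y":0,"z":0,"turn":0},{"x":56,"y":0,"z":0,"turn":0},{"x":70,"y":1,"z":0,"turn":0},{"x":84,"y":1,"z":0,"turn":0},{"x":98,"y":1,"z":0,"turn":0},{"x":112,"y":1,"z":0,"turn":0},{"x":126,"y":1,"z":0,"turn":0},{"x":140,"y":2,"z":0,"turn":0},{"x":154,"y":2,"z":0,"turn":0},{"x":168,"y":2,"z":0,"turn":0}]'

```text
clock: 8.62
ee_pos: [0.5256, 0.1525, 0.0345]
tool_rot: [[-0.009, 1.0, -0.0], [1.0, 0.009, 0.006], [0.006, 0.0, -1.0]]
ft_force: [0.5, -2.3, -1.8]
finger_gap: 0.013
```

Request:
arm_command --motion '[{"x":12,"y":0,"z":0,"turn":0},{"x":24,"y":0,"z":0,"turn":0},{"x":32,"y":0,"z":0,"turn":0},{"x":32,"y":0,"z":0,"turn":0}]'

```text
clock: 9.12
ee_pos: [0.5254, 0.1857, 0.0348]
tool_rot: [[-0.01, 1.0, 0.0], [1.0, 0.01, 0.008], [0.008, 0.001, -1.0]]
ft_force: [0.6, -0.2, -1.3]
finger_gap: 0.0127
```

Run:
```python
from h import *
go()
z={n:shot(n,n+'5') for n in('side','top')}
a=cv2.imread('pics/top5.png')[120:280,200:410];b=cv2.imread('pics/side5.png')[160:300,200:386]
cv2.imwrite('pics/c5.png',np.hstack([cv2.resize(a,(400,304)),cv2.resize(b,(400,304))]))
```

```text
now [525.4 185.7  34.8] head 0.6 gap 12.7 F [ 0.6 -0.2 -1.3] t 9.125
```

View pics/c5.png

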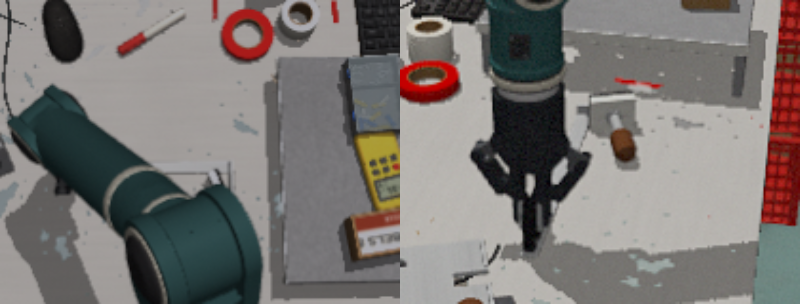

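The stamp is out, its knob at side crop (623,145) pointing at the robot side of the table. I move the rake back and aside, then set it down.

Request:
arm_command --motion '[{"x":-8,"y":0,"z":0,"turn":0},{"x":-15,"y":3,"z":0,"turn":0},{"x":-15,"y":30,"z":0,"turn":0},{"x":-10,"y":65,"z":0,"turn":0},{"x":-5,"y":100,"z":1,"turn":0},{"x":-5,"y":110,"z":3,"turn":0},{"x":-5,"y":110,"z":3,"turn":0}]'

```text
clock: 10.1
ee_pos: [0.6363, 0.18, 0.0323]
tool_rot: [[-0.008, 1.0, 0.001], [1.0, 0.008, 0.007], [0.007, 0.001, -1.0]]
ft_force: [1.2, -0.1, 2.5]
finger_gap: 0.013
```

Request:
arm_command --motion '[{"x":0,"y":0,"z":0,"turn":0},{"x":0,"y":0,"z":0,"turn":0},{"x":0,"y":0,"z":0,"turn":0},{"x":0,"y":0,"z":-20,"turn":0},{"x":0,"y":0,"z":-70,"turn":0},{"x":0,"y":0,"z":-120,"turn":0},{"x":60,"y":0,"z":-130,"turn":0},{"x":110,"y":0,"z":-130,"turn":0}]' --fingers 60

```text
clock: 11.1
ee_pos: [0.6364, 0.291, 0.1672]
tool_rot: [[-0.007, 1.0, 0.006], [1.0, 0.007, 0.01], [0.01, 0.006, -1.0]]
ft_force: [0.3, 0.6, 0.2]
finger_gap: 0.0511
```

Run:
```python
from h import *
go()
V,U=np.mgrid[:420,:560]
p,d=shot('side','side6');shot('top','top6'); q=p.astype(int)
b=((q[...,0]-q[...,2]>20)&(q[...,0]<160)&(U>260)&(U<345)&(V>195)&(V<260)).astype(np.uint8)
b=cv2.morphologyEx(b,cv2.MORPH_OPEN,np.ones((3,3)))
n,l,s,c=cv2.connectedComponentsWithStats(b); print(s,c)
k=1+np.argmax(s[1:,4]); m=l==k
for v in range(V[m].min(),V[m].max()+1,2):
    us=U[v][m[v]]; e=onz('side',[(us.min()-.5,v),(us.max()+.5,v)],.015)*1000; print(v,us.min(),us.max(),e.mean(0)[:2].round(1),np.linalg.norm(e[0]-e[1]).round(1))
a=cv2.imread('pics/top6.png')[120:280,200:410];b=cv2.imread('pics/side6.png')[160:300,200:386]
cv2.imwrite('pics/c6.png',np.hstack([cv2.resize(a,(400,304)),cv2.resize(b,(400,304))]))
Q=cloud('side',d)*1000; print(Q[m].mean(0),Q[m].max(0),Q[m].min(0))
```

```text
now [636.4 291.  167.2] head 0.4 gap 51.1 F [0.3 0.6 0.2] t 11.1
[[     0      0    560    420 235071]
 [   298    218     11     14    129]] [[279.48699329 209.49186416]
 [303.20155039 224.3255814 ]]
218 300 306 [468.1 -53.7] 19.5
220 298 307 [467.6 -43.1] 27.7
222 298 307 [465.8 -32.8] 27.5
224 298 308 [462.7 -23. ] 30.0
226 299 308 [459.6 -13.3] 27.1
228 300 308 [456.5  -3.7] 24.2
230 301 308 [453.5   5.7] 21.4
[457.54328049   4.39293719  31.69270516] [474.88890218  20.41240281  40.76218809] [442.82153033 -72.89224269   4.10642502]
```

View pics/c6.png

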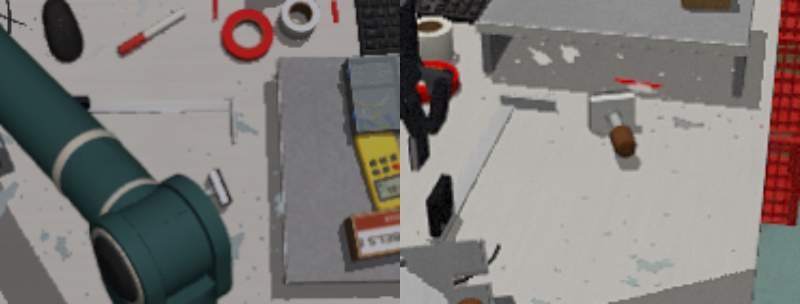

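The rake lies flat, strip at top crop (90–235,105), clear of the riser. The stamp lies free with its knob at side crop (623,140), and the depth suggests the knob is raised. I check its height.

Run:
```python
from h import *
V,U=np.mgrid[:420,:560]
z=np.load('pics/side6.npz');q=z['p'].astype(int);Q=cloud('side',z['d'])*1000
for v in range(202,240,2):
    print(v,[tuple(Q[v,u].round().astype(int).tolist())+(int(q[v,u,0]-q[v,u,2]),) for u in (297,300,303,306)])
z=np.load('pics/top6.npz');p=z['p'].astype(int);P=cloud('top',z['d'])*1000
for v in range(206,232,3): print(v,[(u,*P[v,u].round().astype(int).tolist(),p[v,u].tolist()) for u in range(304,324,4)])
```

```text
202 [(506, -166, -1, 6), (483, -87, 46, 5), (475, -88, 46, 3), (465, -84, 50, 7)]
204 [(489, -71, 48, 5), (480, -72, 48, 5), (472, -75, 47, 6), (464, -74, 49, 1)]
206 [(487, -61, 47, 6), (479, -64, 47, 5), (471, -69, 45, 5), (463, -71, 44, 4)]
208 [(487, -62, 41, 6), (479, -66, 39, 4), (472, -72, 36, 7), (463, -70, 38, 4)]
210 [(487, -64, 32, 4), (478, -62, 35, 2), (471, -71, 30, 6), (464, -75, 29, 5)]
212 [(486, -57, 31, 1), (478, -59, 30, 0), (471, -66, 27, 6), (463, -72, 25, 6)]
214 [(484, -49, 29, 1), (476, -50, 29, 1), (470, -66, 20, 3), (463, -73, 17, 3)]
216 [(486, -59, 17, 1), (474, -41, 28, -3), (471, -70, 12, 6), (463, -75, 10, 8)]
218 [(487, -62, 7, 4), (471, -22, 34, 43), (462, -16, 38, 72), (463, -73, 4, 26)]
220 [(487, -62, 1, 8), (469, -12, 34, 71), (460, -4, 40, 66), (453, -12, 36, 62)]
222 [(485, -55, -1, 12), (467, 2, 36, 65), (458, 3, 38, 72), (451, 1, 38, 60)]
224 [(483, -43, 0, 5), (466, 5, 32, 57), (458, 8, 35, 77), (449, 10, 37, 66)]
226 [(481, -34, -1, 8), (464, 14, 31, 53), (456, 15, 33, 39), (449, 10, 31, 48)]
228 [(479, -24, -1, 8), (464, 15, 26, 40), (456,
[... 1409 characters left out ...]
, (308, 478, -54, 29, [139, 141, 142]), (312, 223, 39, 1699, [88, 88, 89]), (316, 475, -79, 47, [174, 174, 180]), (320, 475, -92, 48, [126, 123, 122])]
224 [(304, 362, -6, 753, [43, 71, 73]), (308, 362, -14, 752, [46, 74, 75]), (312, 472, -69, 3, [98, 95, 94]), (316, 465, -78, 50, [172, 171, 176]), (320, 465, -91, 49, [42, 40, 40])]
227 [(304, 356, -6, 756, [45, 73, 75]), (308, 356, -14, 755, [47, 75, 76]), (312, 463, -69, -7, [75, 81, 80]), (316, 458, -80, 27, [92, 91, 90]), (320, 458, -93, 30, [92, 90, 89])]
230 [(304, 350, -6, 757, [47, 76, 77]), (308, 350, -13, 757, [46, 74, 75]), (312, 350, -21, 756, [46, 75, 76]), (316, 452, -82, -1, [97, 94, 93]), (320, 452, -95, -3, [163, 158, 156])]
```

Run:
```python
from h import *
print(arm.tips_ahead)
go((461,-4,120,17.5),(461,-4,15,17.5))
```

```text
0.008
now [632.8 298.  165.7] head 1.0 gap 51.2 F [-0.5  0.8  0.6] t 11.2
(461, -4, 120, 17.5) -> [-300. -177.   41.] turn -16.5
(461, -4, 15, 17.5) -> [-301. -177.  146.] turn -16.5
```

Request:
arm_command --motion '[{"x":-45,"y":-26,"z":0,"turn":-4},{"x":-90,"y":-52,"z":0,"turn":-8},{"x":-140,"y":-82,"z":0,"turn":-12},{"x":-190,"y":-112,"z":10,"turn":-16.5},{"x":-240,"y":-142,"z":20,"turn":-16.5},{"x":-280,"y":-166,"z":30,"turn":-16.5},{"x":-300,"y":-177,"z":40,"turn":-16.5},{"x":-300,"y":-177,"z":40,"turn":-16.5}]' --fingers 100

```text
clock: 12.2
ee_pos: [0.4608, -0.0055, 0.1212]
tool_rot: [[-0.298, 0.955, 0.002], [0.954, 0.298, 0.013], [0.012, 0.006, -1.0]]
ft_force: [-0.8, 0.6, 1.1]
finger_gap: 0.0851
```

Run:
```python
from h import *
go((461,-4,15,17.5))
```

```text
now [460.8  -5.5 121.2] head 17.3 gap 85.1 F [-0.8  0.6  1.1] t 12.2
(461, -4, 15, 17.5) -> [  0.   0. 106.] turn -0.2
```

Request:
arm_command --motion '[{"x":0,"y":0,"z":30,"turn":0},{"x":0,"y":0,"z":60,"turn":0},{"x":0,"y":0,"z":85,"turn":0},{"x":0,"y":0,"z":100,"turn":0},{"x":0,"y":0,"z":106,"turn":0},{"x":0,"y":0,"z":106,"turn":0}]'

```text
clock: 12.95
ee_pos: [0.4615, -0.0035, 0.0154]
tool_rot: [[-0.299, 0.954, 0.003], [0.954, 0.299, 0.014], [0.012, 0.007, -1.0]]
ft_force: [-0.0, 0.4, -0.1]
finger_gap: 0.0853
```

Request:
arm_command --motion '[{"x":0,"y":0,"z":0,"turn":0},{"x":0,"y":0,"z":0,"turn":0},{"x":0,"y":0,"z":0,"turn":0},{"x":0,"y":0,"z":0,"turn":0},{"x":0,"y":0,"z":0,"turn":0},{"x":0,"y":0,"z":0,"turn":0}]' --fingers 0 --force 20

```text
clock: 13.7
ee_pos: [0.4617, -0.0035, 0.0154]
tool_rot: [[-0.299, 0.954, 0.003], [0.954, 0.299, 0.014], [0.012, 0.007, -1.0]]
ft_force: [0.4, 0.8, 1.4]
finger_gap: 0.0292
```

Request:
arm_command --motion '[{"x":-2,"y":0,"z":-7,"turn":0},{"x":-5,"y":0,"z":-14,"turn":0},{"x":-9,"y":0,"z":-21,"turn":0},{"x":-13,"y":0,"z":-28,"turn":0},{"x":-18,"y":0,"z":-34,"turn":0},{"x":-24,"y":0,"z":-40,"turn":0},{"x":-29,"y":0,"z":-44,"turn":0},{"x":-35,"y":0,"z":-49,"turn":0},{"x":-42,"y":0,"z":-53,"turn":0},{"x":-49,"y":0,"z":-57,"turn":0},{"x":-56,"y":0,"z":-60,"turn":0},{"x":-63,"y":0,"z":-62,"turn":0}]'

```text
clock: 15.2
ee_pos: [0.4805, -0.065, 0.0768]
tool_rot: [[-0.299, 0.954, 0.003], [0.954, 0.299, 0.014], [0.012, 0.007, -1.0]]
ft_force: [-0.0, 0.3, -2.5]
finger_gap: 0.029
```

Run:
```python
from h import *
go()
p,d=shot('side','side7');shot('top','top7')
b=cv2.imread('pics/side7.png')[150:260,230:376]
cv2.imwrite('pics/c7.png',cv2.resize(b,(730,550)))
```

```text
now [480.5 -65.   76.8] head 17.4 gap 29.0 F [-0.   0.3 -2.5] t 15.2
```

View pics/c7.png

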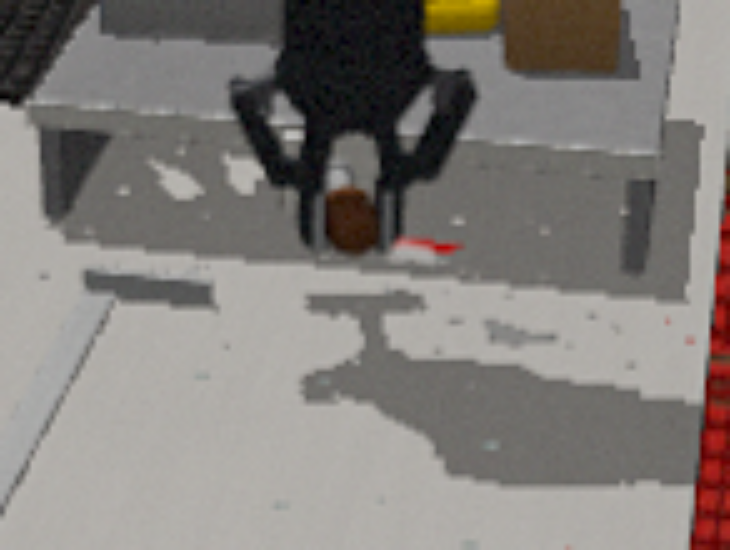

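The stamp did not pivot. The knob end faces the camera at (350,220), so the stamp hangs level in the pads. I'll put the foot under the riser's ceiling and raise the knob, so that the ceiling holds the foot down and the stamp turns in the soft grip.

Request:
arm_command --motion '[{"x":12,"y":4,"z":0,"turn":8},{"x":24,"y":7,"z":15,"turn":17.4},{"x":24,"y":7,"z":35,"turn":17.4},{"x":24,"y":7,"z":51,"turn":17.4},{"x":10,"y":3,"z":51,"turn":17.4},{"x":-10,"y":-3,"z":51,"turn":17.4},{"x":-30,"y":-9,"z":51,"turn":17.4},{"x":-47,"y":-14,"z":51,"turn":17.4},{"x":-55,"y":-17,"z":51,"turn":17.4},{"x":-55,"y":-17,"z":51,"turn":17.4}]'

```text
clock: 16.55
ee_pos: [0.4808, -0.1231, 0.0251]
tool_rot: [[0.003, 1.0, 0.004], [1.0, -0.003, 0.013], [0.013, 0.004, -1.0]]
ft_force: [1.2, -0.1, -2.1]
finger_gap: 0.0292
```

Request:
arm_command --motion '[{"x":0,"y":0,"z":-7,"turn":0},{"x":0,"y":0,"z":-14,"turn":0},{"x":0,"y":0,"z":-21,"turn":0},{"x":0,"y":0,"z":-28,"turn":0},{"x":0,"y":0,"z":-28,"turn":0}]'

```text
clock: 17.18
ee_pos: [0.4812, -0.1235, 0.0538]
tool_rot: [[0.003, 1.0, 0.005], [1.0, -0.003, 0.013], [0.013, 0.005, -1.0]]
ft_force: [-0.3, 0.3, -2.5]
finger_gap: 0.0293
```

Request:
arm_command --motion '[{"x":0,"y":0,"z":-7,"turn":0},{"x":0,"y":0,"z":-14,"turn":0},{"x":-1,"y":0,"z":-21,"turn":0},{"x":-2,"y":0,"z":-28,"turn":0},{"x":-3,"y":0,"z":-35,"turn":0},{"x":-4,"y":0,"z":-42,"turn":0},{"x":-5,"y":0,"z":-48,"turn":0},{"x":-5,"y":0,"z":-51,"turn":0},{"x":-5,"y":0,"z":-51,"turn":0}]'

```text
clock: 18.3
ee_pos: [0.4809, -0.1292, 0.1049]
tool_rot: [[0.003, 1.0, 0.005], [1.0, -0.003, 0.013], [0.013, 0.005, -1.0]]
ft_force: [-1.3, -1.3, -4.5]
finger_gap: 0.0291
```

Run:
```python
from h import *
go()
p,d=shot('side','side8');shot('top','top8')
b=cv2.imread('pics/side8.png')[120:230,230:376]
cv2.imwrite('pics/c8.png',cv2.resize(b,(730,550)))
```

```text
now [ 480.9 -129.2  104.9] head -0.2 gap 29.1 F [-1.3 -1.3 -4.5] t 18.3
```

View pics/c8.png

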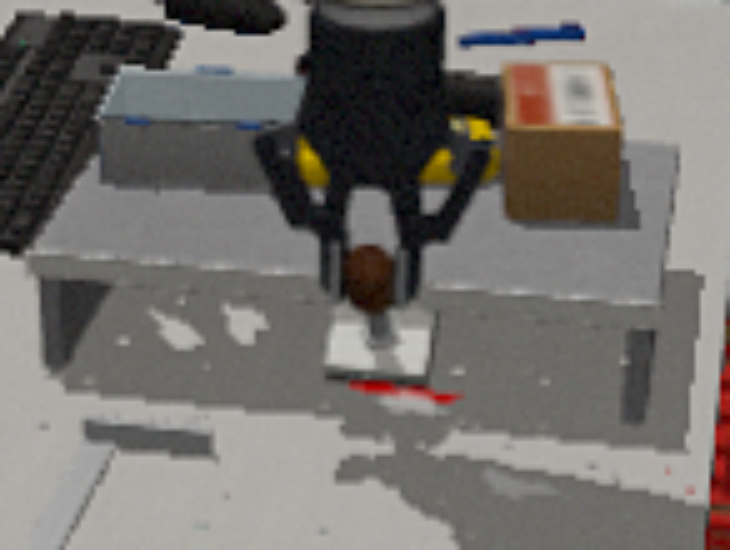

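The stamp has turned well: the foot is at (380,340) with its top face visible, and the knob is up in the jaws at (368,275). I carry it back over the open table and lower it until the edge touches.

Request:
arm_command --motion '[{"x":0,"y":0,"z":1,"turn":0},{"x":15,"y":0,"z":2,"turn":0},{"x":35,"y":0,"z":2,"turn":0},{"x":60,"y":0,"z":2,"turn":0},{"x":85,"y":0,"z":4,"turn":0},{"x":105,"y":0,"z":10,"turn":0},{"x":110,"y":0,"z":17,"turn":0},{"x":110,"y":0,"z":22,"turn":0},{"x":110,"y":0,"z":22,"turn":0}]'

```text
clock: 19.52
ee_pos: [0.481, -0.0192, 0.0837]
tool_rot: [[0.004, 1.0, 0.004], [1.0, -0.004, 0.013], [0.013, 0.004, -1.0]]
ft_force: [0.6, -0.4, -2.0]
finger_gap: 0.0294
```

Run:
```python
from h import *
go()
p,d=shot('side','side9');Q=cloud('side',d)*1000
b=cv2.imread('pics/side9.png')[130:260,230:390]
cv2.imwrite('pics/c9.png',cv2.resize(b,(640,520)))
V,U=np.mgrid[:420,:560]; 
m=(Q[...,2]>3)&(Q[...,2]<45)&(abs(Q[...,0]-481)<45)&(Q[...,1]>-110)&(Q[...,1]<20)
for a in range(3,45,4):
    k=m&(Q[...,2]>=a)&(Q[...,2]<a+4)
    if k.any(): print(a,k.sum(),Q[k].mean(0).round(0),Q[k].max(0).round(),Q[k].min(0).round())
```

```text
now [481.  -19.2  83.7] head -0.2 gap 29.4 F [ 0.6 -0.4 -2. ] t 19.525
3 3 [494. -46.   5.] [504. -45.   6.] [478. -47.   5.]
7 14 [480. -43.   9.] [509. -41.  10.] [458. -46.   7.]
11 15 [471. -41.  13.] [502. -38.  15.] [450. -51.  11.]
15 18 [479. -37.  17.] [508. -34.  19.] [451. -51.  15.]
19 30 [480. -38.  21.] [507. -32.  23.] [450. -61.  19.]
23 52 [476. -40.  25.] [507. -30.  27.] [450. -65.  23.]
27 46 [480. -45.  29.] [510. -31.  31.] [450. -64.  27.]
31 43 [478. -50.  33.] [507. -42.  35.] [450. -77.  31.]
35 51 [477. -56.  37.] [510. -43.  39.] [449. -81.  35.]
39 33 [478. -60.  41.] [510. -41.  43.] [450. -78.  39.]
43 11 [465. -59.  44.] [480. -41.  45.] [451. -73.  43.]
```

View pics/c9.png

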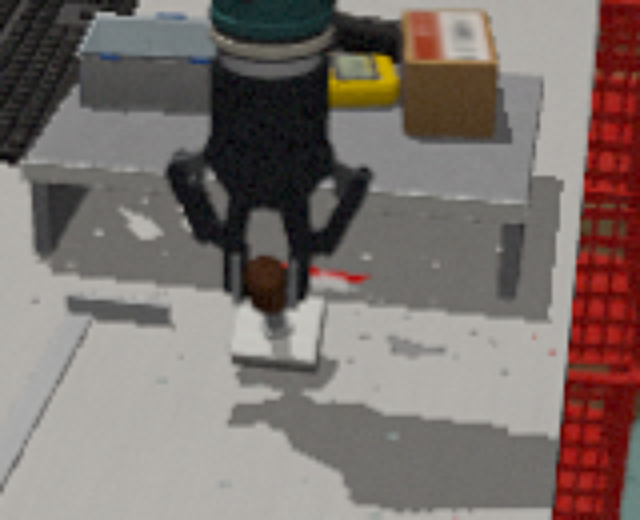

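The edge of the foot is about 4 mm above the table and the axis stands about 55° up (foot at (278,335)). I lower it, lean it on over the edge, and release.

Request:
arm_command --motion '[{"x":0,"y":0,"z":3,"turn":0},{"x":0,"y":0,"z":5,"turn":0},{"x":-5,"y":0,"z":5,"turn":0},{"x":-10,"y":0,"z":4,"turn":0},{"x":-16,"y":0,"z":4,"turn":0},{"x":-22,"y":0,"z":4,"turn":0},{"x":-28,"y":0,"z":4,"turn":0},{"x":-34,"y":0,"z":4,"turn":0},{"x":-40,"y":0,"z":4,"turn":0},{"x":-40,"y":0,"z":4,"turn":0}]'

```text
clock: 20.82
ee_pos: [0.4811, -0.0598, 0.0794]
tool_rot: [[0.005, 1.0, 0.004], [1.0, -0.005, 0.013], [0.013, 0.004, -1.0]]
ft_force: [-0.9, 0.1, -2.4]
finger_gap: 0.0289
```

Run:
```python
from h import *
go()
p,d=shot('side','side10');Q=cloud('side',d)*1000
m=(Q[...,2]>3)&(Q[...,2]<45)&(abs(Q[...,0]-481)<45)&(Q[...,1]>-130)&(Q[...,1]<20)
for a in range(3,45,4):
    k=m&(Q[...,2]>=a)&(Q[...,2]<a+4)
    if k.any(): print(a,k.sum(),Q[k].mean(0).round(0),Q[k].max(0).round(),Q[k].min(0).round())
```

```text
now [481.1 -59.8  79.4] head -0.3 gap 28.9 F [-0.9  0.1 -2.4] t 20.825
3 10 [479. -82.   5.] [508. -81.   7.] [455. -85.   3.]
7 19 [479. -80.   9.] [505. -75.  10.] [450. -83.   7.]
11 14 [472. -80.  13.] [510. -76.  15.] [449. -99.  11.]
15 32 [482. -77.  17.] [507. -70.  19.] [449. -99.  15.]
19 54 [477. -81.  21.] [509. -71.  23.] [ 449. -101.   19.]
23 47 [477. -87.  25.] [509. -79.  27.] [ 449. -112.   23.]
27 37 [476. -92.  29.] [510. -82.  31.] [ 450. -116.   27.]
31 40 [481. -96.  33.] [509. -83.  35.] [ 450. -106.   31.]
35 36 [ 473. -100.   37.] [509. -83.  39.] [ 450. -116.   35.]
39 25 [ 471. -102.   41.] [506. -80.  43.] [ 450. -116.   39.]
43 6 [ 463. -102.   44.] [485. -80.  44.] [ 450. -115.   43.]
```

Request:
arm_command --motion '[{"x":5,"y":0,"z":0,"turn":0},{"x":20,"y":0,"z":0,"turn":0},{"x":35,"y":0,"z":1,"turn":0},{"x":40,"y":0,"z":2,"turn":0},{"x":40,"y":0,"z":4,"turn":0},{"x":40,"y":0,"z":4,"turn":0}]'

```text
clock: 21.62
ee_pos: [0.4812, -0.0196, 0.0758]
tool_rot: [[0.005, 1.0, 0.004], [1.0, -0.005, 0.013], [0.013, 0.004, -1.0]]
ft_force: [0.1, -0.4, -2.7]
finger_gap: 0.0295
```

Request:
arm_command --motion '[{"x":0,"y":0,"z":0,"turn":0},{"x":0,"y":0,"z":0,"turn":0},{"x":0,"y":0,"z":0,"turn":0},{"x":0,"y":0,"z":0,"turn":0},{"x":0,"y":0,"z":0,"turn":0},{"x":0,"y":0,"z":0,"turn":0}]' --fingers 70

```text
clock: 22.38
ee_pos: [0.4812, -0.0196, 0.0758]
tool_rot: [[0.005, 1.0, 0.004], [1.0, -0.005, 0.013], [0.013, 0.004, -1.0]]
ft_force: [0.2, 0.0, 0.3]
finger_gap: 0.0597
```

Run:
```python
from h import *
go()
p,d=shot('side','side11');Q=cloud('side',d)*1000;q=p.astype(int)
b=cv2.imread('pics/side11.png')[130:260,230:390]
cv2.imwrite('pics/c11.png',cv2.resize(b,(640,520)))
m=(q[...,0]-q[...,2]>20)&(q[...,0]<170)&(Q[...,2]>40)&(Q[...,2]<125)&(abs(Q[...,0]-481)<45)&(Q[...,1]>-130)&(Q[...,1]<20)
print('knob',m.sum(),Q[m].mean(0),Q[m].min(0),Q[m].max(0))
m=(Q[...,2]>3)&(Q[...,2]<45)&(abs(Q[...,0]-481)<45)&(Q[...,1]>-130)&(Q[...,1]<20)
for a in range(3,45,4):
    k=m&(Q[...,2]>=a)&(Q[...,2]<a+4)
    if k.any(): print(a,k.sum(),Q[k].mean(0).round(0),Q[k].max(0).round(),Q[k].min(0).round())
```

```text
now [481.2 -19.6  75.8] head -0.3 gap 59.7 F [0.2 0.  0.3] t 22.375
knob 141 [478.05579523 -58.38492276  86.80836023] [436.37259677 -76.9490906   64.15219712] [494.35718408 -17.54834294 104.13250679]
3 30 [476. -45.   5.] [506. -25.   7.] [450. -83.   3.]
7 28 [477. -47.   9.] [509. -39.  11.] [450. -85.   8.]
11 42 [480. -53.  14.] [510. -40.  15.] [450. -94.  11.]
15 149 [478. -65.  17.] [509. -40.  19.] [450. -94.  15.]
19 16 [478. -64.  21.] [490. -55.  23.] [463. -77.  20.]
23 7 [480. -63.  25.] [486. -58.  26.] [473. -67.  23.]
27 6 [478. -63.  29.] [485. -60.  30.] [473. -65.  27.]
31 6 [478. -64.  32.] [485. -62.  34.] [473. -67.  31.]
35 8 [479. -62.  37.] [485. -55.  39.] [474. -67.  36.]
39 5 [477. -64.  41.] [482. -61.  43.] [474. -68.  39.]
43 5 [478. -63.  44.] [484. -59.  45.] [474. -68.  43.]
```

The viewer limit is reached, so I go on by numbers. The depth shows foot top at z≈17 and neck vertical at y≈-63 at every height, so the stamp stands upright with its axis near (480,-70). Now I regrasp from above.

Request:
arm_command --motion '[{"x":0,"y":0,"z":-30,"turn":0},{"x":0,"y":0,"z":-62,"turn":0},{"x":-20,"y":0,"z":-62,"turn":0},{"x":-50,"y":-1,"z":-62,"turn":0},{"x":-50,"y":-1,"z":-62,"turn":0}]' --fingers 100

```text
clock: 23.05
ee_pos: [0.4795, -0.0727, 0.1371]
tool_rot: [[0.009, 1.0, 0.004], [1.0, -0.009, 0.012], [0.012, 0.004, -1.0]]
ft_force: [0.5, 1.2, 0.1]
finger_gap: 0.0854
```

Run:
```python
from h import *
p,d=shot('side','side12');Q=cloud('side',d)*1000;q=p.astype(int)
m=(Q[...,2]>22)&(Q[...,2]<58)&(abs(Q[...,0]-481)<25)&(Q[...,1]>-100)&(Q[...,1]<-40)
print('neck',m.sum(),np.median(Q[m],0))
m=(Q[...,2]>66)&(Q[...,2]<100)&(abs(Q[...,0]-481)<25)&(Q[...,1]>-100)&(Q[...,1]<-40)&(q[...,0]-q[...,2]>20)
print('knob',m.sum(),np.median(Q[m],0),Q[m].min(0),Q[m].max(0))
V,U=np.mgrid[:420,:560]
k=(q[...,0]-q[...,2]>25)&(abs(Q[...,0]-481)<30)&(Q[...,1]>-110)&(Q[...,1]<-30)&(Q[...,2]>60)&(Q[...,2]<112)
for v in range(V[k].min(),V[k].max()+1,3):
    us=U[v][k[v]]; print(v,us.min(),us.max(),len(us))
uc=(np.median(U[k]),np.median(V[k])); print(uc,onz('side',[uc],.083)*1000)
go((480,-70,80,0))
```

```text
neck 57 [478.59931842 -63.60342059  39.49203544]
knob 111 [477.90169885 -57.28074576  83.69518091] [465.41780028 -71.11088837  66.74573639] [492.9976434  -49.79848147  99.81571358]
187 297 303 7
190 296 304 9
193 296 304 8
196 296 305 9
199 296 303 8
(np.float64(300.0), np.float64(194.0)) [[479.71397178 -66.67853105  83.        ]]
now [479.6 -71.1 137.1] head -0.4 gap 85.4 F [ 0.6  0.4 -0.3] t 23.1
(480, -70, 80, 0) -> [ 0.  0. 57.] turn -0.4
```

Request:
arm_command --motion '[{"x":1,"y":0,"z":20,"turn":0},{"x":1,"y":0,"z":40,"turn":0},{"x":1,"y":0,"z":53,"turn":0},{"x":1,"y":0,"z":57,"turn":0},{"x":1,"y":0,"z":57,"turn":0}]'

```text
clock: 23.72
ee_pos: [0.48, -0.069, 0.0802]
tool_rot: [[0.006, 1.0, 0.004], [1.0, -0.006, 0.013], [0.013, 0.004, -1.0]]
ft_force: [-0.5, 0.3, 0.5]
finger_gap: 0.0853
```

Request:
arm_command --motion '[{"x":0,"y":0,"z":0,"turn":0},{"x":0,"y":0,"z":0,"turn":0},{"x":0,"y":0,"z":0,"turn":0},{"x":0,"y":0,"z":0,"turn":0},{"x":0,"y":0,"z":0,"turn":0},{"x":0,"y":0,"z":0,"turn":0}]' --fingers 0 --force 60

```text
clock: 24.48
ee_pos: [0.4806, -0.0691, 0.0807]
tool_rot: [[0.006, 1.0, 0.005], [1.0, -0.006, 0.013], [0.013, 0.005, -1.0]]
ft_force: [0.9, -0.0, 6.0]
finger_gap: 0.0277
```

Request:
arm_command --motion '[{"x":0,"y":0,"z":-15,"turn":0},{"x":0,"y":0,"z":-35,"turn":0},{"x":0,"y":0,"z":-60,"turn":0},{"x":0,"y":0,"z":-60,"turn":0}]'

```text
clock: 24.98
ee_pos: [0.4812, -0.07, 0.1423]
tool_rot: [[0.007, 1.0, 0.009], [1.0, -0.007, 0.012], [0.012, 0.008, -1.0]]
ft_force: [1.1, 0.2, -2.9]
finger_gap: 0.0279
```

Run:
```python
from h import *
p,d=shot('side','side13');Q=cloud('side',d)*1000
m=(abs(Q[...,0]-480)<45)&(Q[...,1]>-115)&(Q[...,1]<-20)
for a in range(40,130,8):
    k=m&(Q[...,2]>=a)&(Q[...,2]<a+8)
    if k.any(): print(a,k.sum(),np.median(Q[k],0).round(0),Q[k].min(0).round(),Q[k].max(0).round())
p,d=shot('top','top13');P=cloud('top',d)*1000
# rack frame check on rail top
V,U=np.mgrid[:420,:560]
k=(P[...,2]>70)&(P[...,2]<100)&(U>130)&(U<212)&(V>165)&(V<240)
xy=onz('top',np.c_[U[k],V[k]],.084)[:,:2]*1000
c=np.array([526.6,383.2]);e=np.array([np.cos(np.radians(23)),np.sin(np.radians(23))]);n=np.array([-e[1],e[0]])
A=np.c_[(xy-c)@e,(xy-c)@n]; print('rail ext',np.percentile(A,[1,99],axis=0).round(1))
s=A[(A[:,0]>-18)&(A[:,0]<4)]; print('hist y',[(b,int(((s[:,1]>=b)&(s[:,1]<b+4)).sum())) for b in range(-76,-8,4)])
# notch by dark pixels, cast at .084
g=p.max(2);uv=np.c_[U.ravel(),V.ravel()];X=onz('top',uv,.084)[:,:2]*1000;A=np.c_[(X-c)@e,(X-c)@n]
for x0 in(-16,-8,0,8): 
    r=(abs(A[:,0]-x0)<4)&(A[:,1]>-75)&(A[:,1]<-10)&(g.ravel()<110); print(x0,r.sum(),A[r].mean(0).round(1),A[r].min(0).round(1),A[r].max(0).round(1))
q=p.astype(int);k=(q[...,0]-q[...,2]>25)&(U>140)&(U<170)&(V>195)&(V<220)
print('round knob',k.sum(),onz('top',[(U[k].mean(),V[k].mean())],.12)*1000)
o=c-42*n; print('notch',o)
go((*(o-85*e),145,23),(*(o-85*e),118,23),(*o,118,23))
```

```text
56 21 [475. -45.  62.] [451. -82.  60.] [504. -42.  64.]
64 66 [476. -45.  67.] [451. -82.  64.] [509. -40.  72.]
72 184 [478. -58.  78.] [450. -96.  72.] [511. -41.  80.]
80 35 [481. -63.  83.] [454. -86.  80.] [500. -45.  87.]
88 14 [479. -65.  92.] [474. -68.  89.] [485. -60.  96.]
96 13 [480. -65.  99.] [474. -70.  96.] [485. -62. 104.]
104 13 [479. -65. 107.] [475. -69. 105.] [486. -58. 111.]
112 12 [480. -65. 115.] [475. -68. 114.] [485. -59. 118.]
120 16 [480. -59. 126.] [469. -67. 122.] [493. -56. 128.]
128 29 [478. -58. 132.] [460. -66. 129.] [494. -50. 136.]
rail ext [[-19.7 -96.7]
 [ 70.3 100.4]]
hist y [(-76, 9), (-72, 9), (-68, 7), (-64, 9), (-60, 8), (-56, 9), (-52, 5), (-48, 0), (-44, 0), (-40, 0), (-36, 0), (-32, 4), (-28, 9), (-24, 10), (-20, 8), (-16, 8), (-12, 8)]
-16 27 [-17.1 -42.5] [-19.9 -74.5] [-12.2 -16.7]
-8 17 [ -8. -40.] [-11.7 -50. ] [ -4.1 -30.1]
0 16 [  0.  -40.5] [ -3.7 -50.6] [  3.6 -30.7]
8 16 [  7.8 -40.3] [  4.1 -50. ] [ 11.3 -30.1]
round knob 52 [[514.90582627 424.67062044 120.        ]]
notch [543.0107074  344.53879615]
now [479.7 -70.  140.4] head -0.4 gap 28.0 F [ 0.3 -0.7 -2.7] t 25.075
(np.float64(464.767794853092), np.float64(311.3266502334092), 145, 23) -> [381. -17.   0.] turn -23.4
(np.float64(464.767794853092), np.float64(311.3266502334092), 118, 23) -> [381. -18.  27.] turn -23.4
(np.float64(543.0107073965495), np.float64(344.5387961549975), 118, 23) -> [415.  60.  28.] turn -23.4
```

Run:
```python
from h import *
c=np.array([526.6,383.2]);e=np.array([np.cos(np.radians(23)),np.sin(np.radians(23))]);n=np.array([-e[1],e[0]])
def prof(nm,im,pts):
    cc=calibration(nm);K=np.array([[cc['fx'],0,cc['cx']],[0,cc['fy'],cc['cy']],[0,0,1.]])
    uv=cv2.projectPoints(np.array(pts)/1000.,cv2.Rodrigues(np.array(cc['R']))[0],np.array(cc['t']),K,np.array([cc['k1'],0,0,0.]))[0].reshape(-1,1,2).astype(np.float32)
    return cv2.remap(im,uv,None,cv2.INTER_LINEAR).ravel()
for nm,f in(('top','top0'),('top','top13'),('side','side13')):
    g=cv2.cvtColor(np.load(f'pics/{f}.npz')['p'],cv2.COLOR_RGB2GRAY); print(f)
    for y in(-80,-60,-40,-20,0,20):
        xs=np.arange(-36,24 if y!=-40 else 30,3); print(' along x at y',y,[(int(x),int(v)) for x,v in zip(xs,prof(nm,g,[[*(c+x*e+y*n),84] for x in xs]))])
    for x in(-10,0):
        ys=np.arange(-66,-14,3); print(' along y at x',x,[(int(a),int(v)) for a,v in zip(ys,prof(nm,g,[[*(c+x*e+a*n),84] for a in ys]))])
```

```text
top0
 along x at y -80 [(-36, 30), (-33, 30), (-30, 30), (-27, 30), (-24, 31), (-21, 35), (-18, 89), (-15, 110), (-12, 121), (-9, 134), (-6, 136), (-3, 134), (0, 136), (3, 138), (6, 137), (9, 138), (12, 139), (15, 139), (18, 141), (21, 141)]
 along x at y -60 [(-36, 30), (-33, 29), (-30, 29), (-27, 29), (-24, 30), (-21, 29), (-18, 76), (-15, 126), (-12, 136), (-9, 137), (-6, 136), (-3, 134), (0, 135), (3, 136), (6, 137), (9, 138), (12, 137), (15, 139), (18, 140), (21, 140)]
 along x at y -40 [(-36, 35), (-33, 36), (-30, 33), (-27, 34), (-24, 41), (-21, 37), (-18, 32), (-15, 31), (-12, 30), (-9, 30), (-6, 31), (-3, 30), (0, 29), (3, 31), (6, 32), (9, 31), (12, 33), (15, 67), (18, 126), (21, 138), (24, 137), (27, 137)]
 along x at y -20 [(-36, 30), (-33, 32), (-30, 35), (-27, 30), (-24, 38), (-21, 38), (-18, 80), (-15, 123), (-12, 132), (-9, 137), (-6, 135), (-3, 134), (0, 135), (3, 137), (6, 137), (9, 138), (12, 138), (15, 137), (18, 137), (21, 137)]
 along x at y 0 [(-36, 30), (-33, 29), (-30, 30), (-27, 30), (-24, 30), (-21, 36), (-18, 82), (-15, 117), (-12, 126), (-9, 131), (-6, 13
[... 3896 characters left out ...]
21, 165)]
 along x at y 20 [(-36, 129), (-33, 69), (-30, 73), (-27, 73), (-24, 50), (-21, 37), (-18, 34), (-15, 178), (-12, 157), (-9, 98), (-6, 22), (-3, 28), (0, 37), (3, 32), (6, 40), (9, 42), (12, 42), (15, 37), (18, 33), (21, 70)]
 along y at x -10 [(-66, 162), (-63, 163), (-60, 161), (-57, 161), (-54, 161), (-51, 165), (-48, 146), (-45, 108), (-42, 98), (-39, 138), (-36, 173), (-33, 175), (-30, 173), (-27, 169), (-24, 164), (-21, 161), (-18, 160), (-15, 161)]
 along y at x 0 [(-66, 159), (-63, 158), (-60, 158), (-57, 160), (-54, 160), (-51, 159), (-48, 154), (-45, 102), (-42, 85), (-39, 37), (-36, 144), (-33, 175), (-30, 175), (-27, 167), (-24, 160), (-21, 159), (-18, 159), (-15, 160)]
```

Request:
arm_command --motion '[{"x":20,"y":0,"z":0,"turn":0},{"x":55,"y":0,"z":0,"turn":-4},{"x":100,"y":0,"z":0,"turn":-8},{"x":145,"y":-1,"z":0,"turn":-12},{"x":190,"y":-1,"z":0,"turn":-16},{"x":235,"y":-2,"z":0,"turn":-20},{"x":280,"y":-2,"z":0,"turn":-23.4},{"x":325,"y":-3,"z":0,"turn":-23.4},{"x":362,"y":-3,"z":5,"turn":-23.4},{"x":384,"y":-3,"z":10,"turn":-23.4},{"x":389,"y":-3,"z":15,"turn":-23.4},{"x":389,"y":-3,"z":20,"turn":-23.4}]'

```text
clock: 26.58
ee_pos: [0.4789, 0.3182, 0.124]
tool_rot: [[-0.391, 0.92, 0.003], [0.92, 0.391, 0.011], [0.009, 0.007, -1.0]]
ft_force: [0.6, -0.0, -1.9]
finger_gap: 0.0276
```

Run:
```python
from h import *
go((479,319,116,23),(547,348.2,116,23))
p,d=shot('side','side14');Q=cloud('side',d)*1000
m=(abs(Q[...,0]-479)<40)&(abs(Q[...,1]-325)<45)
for a in range(24,110,8):
    k=m&(Q[...,2]>=a)&(Q[...,2]<a+8)
    if k.any(): print(a,k.sum(),np.median(Q[k],0).round(0),Q[k].min(0).round(),Q[k].max(0).round())
```

```text
now [478.9 318.2 124. ] head 23.0 gap 27.6 F [ 0.6 -0.  -1.9] t 26.575
(479, 319, 116, 23) -> [1. 0. 8.] turn 0.0
(547, 348.2, 116, 23) -> [ 1. 74.  8.] turn 0.0
40 71 [473. 341.  46.] [444. 316.  41.] [514. 354.  48.]
48 84 [473. 339.  53.] [444. 315.  48.] [514. 353.  56.]
56 428 [476. 326.  61.] [444. 283.  56.] [516. 354.  64.]
64 43 [478. 323.  66.] [469. 307.  64.] [496. 330.  72.]
72 22 [479. 324.  75.] [473. 318.  72.] [486. 327.  79.]
80 29 [481. 323.  84.] [473. 317.  81.] [519. 368.  88.]
88 18 [478. 323.  92.] [473. 320.  88.] [485. 326.  96.]
96 14 [477. 324.  98.] [472. 320.  96.] [484. 326. 103.]
104 22 [477. 329. 110.] [464. 317. 106.] [490. 332. 111.]
```

Request:
arm_command --motion '[{"x":1,"y":0,"z":5,"turn":0},{"x":1,"y":12,"z":8,"turn":0},{"x":1,"y":24,"z":8,"turn":0},{"x":1,"y":36,"z":8,"turn":0},{"x":1,"y":46,"z":8,"turn":0},{"x":1,"y":54,"z":8,"turn":0},{"x":1,"y":62,"z":8,"turn":0},{"x":1,"y":68,"z":8,"turn":0},{"x":1,"y":73,"z":8,"turn":0},{"x":1,"y":73,"z":8,"turn":0}]'

```text
clock: 27.88
ee_pos: [0.5462, 0.3479, 0.116]
tool_rot: [[-0.39, 0.921, 0.003], [0.921, 0.39, 0.012], [0.01, 0.008, -1.0]]
ft_force: [-1.6, 3.9, -4.3]
finger_gap: 0.0278
```

Run:
```python
from h import *
go((547,348.2,103.5,23))
p,d=shot('side','side15');Q=cloud('side',d)*1000
e=np.array([np.cos(np.radians(23)),np.sin(np.radians(23))]);n=np.array([-e[1],e[0]]);o=np.array([531.4,387.3])
A=np.stack([(Q[...,:2]-o)@e,(Q[...,:2]-o)@n],-1)
m=(abs(A[...,0])<60)&(abs(A[...,1]+42)<40)
for a in range(20,125,7):
    k=m&(Q[...,2]>=a)&(Q[...,2]<a+7)
    if k.any(): print(a,k.sum(),np.median(A[k],0).round(0),A[k].min(0).round(),A[k].max(0).round())
b=cv2.imread('pics/side15.png')
q=p.astype(int);k=(q[...,0]-q[...,2]>25)&(Q[...,2]>70)&(Q[...,2]<150);V,U=np.mgrid[:420,:560]
n_,l,s,cc=cv2.connectedComponentsWithStats(k.astype(np.uint8));print(s[1:][s[1:,4]>20],cc[1:][s[1:,4]>20])
```

```text
now [546.2 347.9 116. ] head 23.0 gap 27.8 F [-1.6  3.9 -4.3] t 27.875
(547, 348.2, 103.5, 23) -> [-0.  1. 12.] turn -0.0
34 3 [-29. -16.] [-30. -16.] [-27. -14.]
41 10 [-28. -18.] [-31. -21.] [-26. -14.]
48 38 [-28. -37.] [-30. -63.] [-25. -17.]
69 2 [  6. -41.] [  5. -42.] [  7. -40.]
76 302 [ 33. -32.] [-21. -81.] [60. -2.]
83 492 [ 27. -37.] [-23. -82.] [60. -2.]
90 5 [ -0. -37.] [ -7. -38.] [  4. -35.]
97 26 [ -0. -30.] [-15. -40.] [ 13. -27.]
104 40 [ -1. -30.] [-21. -36.] [ 13. -26.]
111 69 [ -1. -31.] [-28. -39.] [ 24. -26.]
118 76 [ -1. -31.] [-28. -37.] [ 26. -27.]
[[114 128  11   5  27]
 [110 130  23  11 102]
 [288 132  67  32 989]
 [ 66 163  65  42 957]
 [222 263  15  23 260]
 [225 297  16  24 303]] [[118.92592593 129.51851852]
 [122.21568627 135.41176471]
 [325.1718908  151.00808898]
 [ 99.00417973 183.24555904]
 [229.18461538 273.81538462]
 [232.6369637  308.44554455]]
```

Request:
arm_command --motion '[{"x":1.5,"y":0,"z":0,"turn":0},{"x":2.5,"y":0.5,"z":0,"turn":0},{"x":2.5,"y":0.5,"z":0,"turn":0}]'

```text
clock: 28.3
ee_pos: [0.5465, 0.3494, 0.1163]
tool_rot: [[-0.39, 0.921, 0.005], [0.921, 0.39, 0.011], [0.008, 0.009, -1.0]]
ft_force: [-0.2, -0.3, -2.8]
finger_gap: 0.0281
```

Request:
arm_command --motion '[{"x":1,"y":0,"z":3,"turn":0},{"x":1,"y":0,"z":6,"turn":0},{"x":1,"y":0,"z":9,"turn":0},{"x":1,"y":0,"z":11,"turn":0},{"x":1,"y":0,"z":11,"turn":0}]'

```text
clock: 28.92
ee_pos: [0.5461, 0.3503, 0.105]
tool_rot: [[-0.39, 0.921, 0.004], [0.921, 0.39, 0.011], [0.008, 0.008, -1.0]]
ft_force: [0.1, -0.4, -2.7]
finger_gap: 0.0278
```

Request:
arm_command --motion '[{"x":0,"y":0,"z":1,"turn":0},{"x":0,"y":0,"z":1.5,"turn":0},{"x":0,"y":0,"z":2,"turn":0},{"x":0,"y":0,"z":2,"turn":0}]'

```text
clock: 29.42
ee_pos: [0.5461, 0.3503, 0.103]
tool_rot: [[-0.39, 0.921, 0.004], [0.921, 0.39, 0.011], [0.008, 0.008, -1.0]]
ft_force: [-0.1, -0.4, -2.1]
finger_gap: 0.028
```

Request:
arm_command --motion '[{"x":0,"y":0,"z":0.7,"turn":0},{"x":0,"y":0,"z":1.2,"turn":0},{"x":0,"y":0,"z":1.2,"turn":0}]'

```text
clock: 29.8
ee_pos: [0.5461, 0.3505, 0.1025]
tool_rot: [[-0.39, 0.921, 0.005], [0.921, 0.39, 0.011], [0.008, 0.009, -1.0]]
ft_force: [-1.5, -2.0, 4.3]
finger_gap: 0.0281
```

```bash
cat > chk.py <<'E'
from h import *
import sys
go()
p,d=shot('side',sys.argv[1]);Q=cloud('side',d)*1000
e=np.array([np.cos(np.radians(23)),np.sin(np.radians(23))]);n=np.array([-e[1],e[0]]);o=np.array([531.4,387.3])
A=np.stack([(Q[...,:2]-o)@e,(Q[...,:2]-o)@n],-1)
q=p.astype(int);k=(q[...,0]-q[...,2]>25)&(Q[...,2]>70)&(Q[...,2]<150)&(abs(A[...,0])<60)&(abs(A[...,1])<90)
n_,l,s,cc=cv2.connectedComponentsWithStats(k.astype(np.uint8))
for i in range(1,n_):
    if s[i,4]>60: m=l==i; print('knob',s[i],cc[i].round(1),'rack xy',np.median(A[m],0).round(1),'z',np.percentile(Q[m][:,2],[2,98]).round(1))
m=(Q[...,2]>10)&(Q[...,2]<60)&(A[...,0]>-60)&(A[...,0]<-15)&(abs(A[...,1]+42)<40)
if m.any(): print('foot',m.sum(),A[m].min(0).round(),A[m].max(0).round(),np.percentile(Q[m][:,2],[3,97]).round(1))
E
python3 chk.py side16
```

```text
now [546.1 350.5 102.5] head 22.9 gap 28.1 F [-1.5 -2.   4.3] t 29.8
knob [223 270  14  22 253] [229.4 280.1] rack xy [  0.2 -29. ] z [ 87.7 126.5]
knob [225 297  16  24 308] [232.7 308.5] rack xy [ 1.9 55.9] z [ 88.7 125.9]
foot 49 [-42. -75.] [-16. -11.] [10.9 40.1]
```

Request:
arm_command --motion '[{"x":0,"y":0,"z":0,"turn":0},{"x":0,"y":0,"z":0,"turn":0},{"x":0,"y":0,"z":0,"turn":0},{"x":0,"y":0,"z":0,"turn":0},{"x":0,"y":0,"z":-15,"turn":0},{"x":0,"y":0,"z":-40,"turn":0},{"x":0,"y":0,"z":-80,"turn":0},{"x":0,"y":-30,"z":-120,"turn":0},{"x":-50,"y":-60,"z":-130,"turn":0},{"x":-110,"y":-60,"z":-130,"turn":0},{"x":-110,"y":-60,"z":-130,"turn":0}]' --fingers 65

```text
clock: 31.22
ee_pos: [0.5359, 0.2184, 0.2321]
tool_rot: [[-0.381, 0.925, 0.007], [0.925, 0.381, 0.008], [0.004, 0.01, -1.0]]
ft_force: [0.3, -0.2, 0.2]
finger_gap: 0.0554
```

```bash
python3 chk.py side17
python3 - <<'E'
from h import *
p,d=shot('top','top17');P=cloud('top',d)*1000
a=np.load('pics/side6.npz')['p'].astype(int);b=np.load('pics/side17.npz')['p'].astype(int)
df=abs(a-b).max(2)
print('rake region diff side', (df[215:275,180:280]>40).sum(),' round stamp diff',(df[290:350,215:260]>40).sum())
z=np.load('pics/side17.npz');Q=cloud('side',z['d'])*1000
k=(Q[...,2]>12)&(Q[...,2]<75)&(Q[...,0]>600)&(Q[...,0]<670)&(Q[...,1]>120)&(Q[...,1]<240)&(z['p'].max(2)<70)
print('grip',k.sum(),np.median(Q[k],0),np.percentile(Q[k],98,axis=0) if k.any() else '')
for uv in [(s[0],s[1]) for s in []]: pass
m=(Q[...,0]>560)&(Q[...,0]<680)&(Q[...,1]>-170)&(Q[...,1]<-60)&(Q[...,2]>7)&(Q[...,2]<60)
print('hook',m.sum(),Q[m].min(0).round(),Q[m].max(0).round())
E
```

```text
now [535.9 218.4 232.1] head 22.4 gap 55.4 F [ 0.3 -0.2  0.2] t 31.225
knob [222 269  14  23 246] [229.  279.8] rack xy [  0.7 -29.1] z [ 89.  126.6]
knob [226 297  15  24 281] [232.5 308.3] rack xy [ 2.2 55.8] z [ 89.  125.8]
foot 54 [-45. -65.] [-16.  -2.] [10.5 40.6]
rake region diff side 486  round stamp diff 358
grip 230 [630.46200602 189.10757852  41.46662258] [641.16236266 205.3829096   56.43353056]
hook 98 [ 567. -107.    7.] [644. -92.  20.]
```

```bash
python3 -c "
from workcell import ticket; print(ticket.close_job())"
```

```text
the job is handed in; nothing more can be done
None
```

I finished all the steps and handed the job in at about 31 s; no verdict came back.

**What I did**
- I hooked the stamp out from under the riser with the rake, then laid the rake down clear of it.
- Lifting the stamp by its knob did not tip it upright, because it stayed level in the jaws even at the softest grip. I raised the knob with the foot under the riser's ceiling, which turned the stamp to about 55°.
- I released it on the open table with its edge down, and it stood on its foot by itself.
- I gripped it again by the knob, entered the empty notch and lowered it. The neck touched the notch wall once with about 4 N; I shifted it about 1.5 mm and it came free.

**Last checks**
- **Stamp:** its knob spans z ≈ 89–127 mm, level with the round stamp's (89–126 mm). Its foot is at the height expected for hanging.
- **Round stamp:** its knob is still at side-camera pixel (232.5, 308), where it started.
- **Rake:** it lies flat, with the hook no higher than about 20 mm and about 70 mm in front of the riser.
- **Arm:** the gripper was clear and the force readings were close to zero.

**Less certain**
- I had used all 12 picture views before the final grasp, so everything after that was checked by depth and colour numbers only.
- A picture-difference check around the rake and round stamp showed changed pixels. I took these to be robot and shadow differences, since the measured positions agreed.
- My first estimate of the rack's position was about 6 mm off; I corrected it from the edges of the notch before entering.

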